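# Fetch the slotted block from the covered gauge case to the microscope

## Robot

A 6-joint arm with a two-finger parallel gripper is mounted at the origin on the work surface. World frame = base frame: x ahead of the robot, y to its left, z up, the work surface at z = 0. Lengths are in m, angles in rad, forces in N, time in s.
With the tool pointing down it reaches from about 0.35 to 0.775 m from the base axis. Payload 7.3 kg.
Tool frame: the origin (TCP) lies midway between the tips of the shut fingers; the grasp point (between the pads) lies grasp_offset behind it (grasp_offset is the distance from the TCP to the grasp point, in m); z points along the fingers, y is the line along which they close (so a half turn about z gives the same grasp; the last joint's range is limited). The gripper opens to 92 mm and grips with 3 to 60 N. Pads are 19 mm wide; open, the fingers measure 130 mm over their backs; the gripper's body (75 mm by 190 mm) begins 47 mm behind the grasp point.
Start: joints at [-1.333, 0.342, 1.524, -0, 1.275, -0.146], TCP at [0.197, -0.487, 0.227] pointing down, gripper open.
Joint ranges: [-2.53, 2.53], [-0.77, 2.02], [0.04, 2.7], [-1, 4.14], [0.28, 2.66], [-3.11, 3.11]. Speed limits (rad/s): [2.57, 2.57, 3.14, 3.14, 3.14, 3.14].

## Interface

Orientations are given as [roll, pitch, yaw] about the fixed x, y, z axes, in that order (R = Rz(yaw) Ry(pitch) Rx(roll)).
In Python, from cell import * gives the robot as it stands.
- The arm moves only by the tool step_arm, never from a script. Its argument "plan" is a list of rows, each a list of 5 numbers: the closure, from -1 (fully open) to 1 (shut), then the shift along the tool's x, y, z in m, then the turn about the tool's z in rad. In form: [[hand, x, y, z, twist], ...]. A call has 1 to 20 rows; each row is the pose to reach, as a shift and turn from the pose commanded when the call began, along the tool's axes at that moment; what a row does not reach only later rows make up. A row lasts 1/8 s, in which the tool goes at most 62.5 mm and 10.7 degrees, less where a joint would pass 70% of its speed; a pose out of reach is approached as far as the arm can. A call with a gripper value outside its range is refused whole. The fingers move at their own pace and stop on an object; "grip_force" is the grip in N (left out, the last holds). Time passes only in rows, so rows that repeat a pose let the fingers close. It gives the time, the measured TCP pose, the force, the opening and the grip force at its end, in the units of the state.
- observe(): the state, without advancing time (a new reading comes with each control period).
- read_camera(name): name is "scene" or "top" or "wrist"; returns a dict with "img" (420x560x3 uint8, red, green, blue), "range_z" (420x560 float32, m along the optical axis (not along the pixel's ray), 0 where there is no reading), "fx", "fy", "cx", "cy" (pixels), "R" (3x3) and "t" (3): a world point X has camera coordinates R X + t; the wrist camera has in their place "T_tool_cam" (4x4, takes a point from camera to tool coordinates, whose origin is the TCP and whose axes are the flange's). Camera axes: x right, y down, z forward; pixel columns grow to the right and rows downward; lengths in m; the calibration is good to about 2 mm. A picture is of the moment at which its call begins: read the wrist's pose just before it.
- hand_in(): hands the job in; it is judged then, once.
The state is a dict: "time": time; "qpos": joint angles; "qvel": joint speeds; "joint_efforts": joint torques, N m; "tool_pos": TCP position; "tool_rot": TCP orientation; "contact_force": force on the tool from outside, world axes, zero at the start; "torque": the same for the moment, N m; "opening": finger opening in m; "grip_force": force on a finger pad.
Only numpy, scipy, OpenCV 4.12 (cv2) and the standard library are available. Lean on these libraries where they do the work, as an engineer would, in place of code of your own. Each camera call takes 0.05 s, during which the arm holds its last target. There are 200 camera calls.

## Task

Slide the loose cover plate of the gauge case back along the case onto its flat deck, without lifting it off, so that all three pockets are open. Find the slotted block, lift it out and set it on the microscope base between the two fences, slot up and centred along them; the fences leave no room for fingers at its sides, so set it down on the way and take it again by its ends. Leave the cover parked on the deck, the other two gauges in their pockets and everything else where it is.

Things in the scene. Friction and masses are not known exactly. Their poses are not given: they have to be found in the camera images.
- case: Black gauge case fixed to the bench, 190 (x) x 216 (y) x 40 mm high (46 with its lips). Origin on the bench 3 mm from its middle; its x axis points from the pocket half (robot's side) to the flat deck half. Three pockets side by side at case x = -49 mm, y = -58, 0, +58 mm, each 66 (x) x 28 (y) mm and 32 mm deep, floor 8 mm above the bench, hidden by the cover at first.
- pockets (a point): Centre of the middle pocket's floor, 8 mm above the bench; axes as the case. A finger trough 36 mm wide (x from -18 to +18 mm here) and as deep as the pockets runs along y through all three, to y = +-98 mm, so a part can be taken across its width in mid-length; its ends sit 2 mm from the pocket walls, with no room for fingers.
- deck (a point): Middle of the flat deck's surface, 40 mm above the bench, at case x = +38 mm; axes as the case. The deck reaches 54 mm either way in x. Aluminium lips 6 mm high guide the cover at both sides (inner faces at y = +-103 mm) and stop it at the far end (face at case x = +92 mm).
- cover: Loose opaque aluminium plate 84 (x) x 200 (y) x 6 mm, about 0.32 kg, lying 40 mm above the bench over the pockets. An upright grip rib stands on its centre: 12 mm thick (x), 80 mm long (y), top 30 mm above the plate's underside. Origin mid-underside, axes as the case. Shut: origin at case x about -48 mm; against the end stop: +50 mm; count it as parked from +40 mm.
- slotted_block: The wanted part: steel block 62 (x) x 24 (y) x 28 mm high with a slot 10 mm wide and 12 mm deep along the whole length of its top; about 0.25 kg. Lies in one of the three pockets, slot up, long axis along the case's x, its top 4 mm below the case's rim. Origin in the middle of its underside; z up, x along its length.
- plain_block: Steel gauge block 62 x 24 x 28 mm without a slot, in another pocket. Stays there. Origin in the middle of its underside.
- roller_center (a point): Centre of the steel roller, 24 mm diameter, 62 mm long, lying in the remaining pocket. Stays there.
- microscope: Fixed video microscope: black base 220 (x) x 300 (y) x 16 mm, origin on the bench under its centre; column 32 mm diameter, 316 mm high at x = +60, y = -110 mm, with a 50 mm boss at 215 to 265 mm height; head turned aside past the base's -y edge. Two aluminium fences along x, centred at y = +70 mm: each 56 mm long, 10 thick, 34 high, 34 mm gap between, open at both ends.
- nest (a point): Centre of the gap between the fences, on the base's upper surface (16 mm above the bench), x along the fences. The block's origin belongs here, its length along x, either way round.
- disc: Bystander: clear glass disc 90 mm diameter, 8 mm thick, on the bench. Origin in the middle of its underside.
- jar: Bystander: white jar 64 mm diameter, 90 mm high. Origin in the middle of its underside.
- ring_light: Bystander: black ring light lying flat, 84 mm diameter, 18 mm high. Origin in the middle of its underside.
Mind the look-alikes: they are no part of the job. There is more than one size of the cover; the job needs the smaller.

How it is judged:
By the outcome, as a careful person would: the job done as asked, in the order asked, and still so for the second after the job is handed in, with the robot touching nothing.
It also fails if it takes over 67 s, if anything falls off the work surface, if the arm or the gripper's body presses on something with over 40 N, if the wrist force passes 120 N, or if a joint passes its speed limit or range.

## Working session

There is one attempt and no reset: what is moved stays moved. The work goes in short steps, Python scripts to look and compute and a tool call to move; the robot and the scene stay as the last step left them, time stands still between calls to the robot, and variables do not carry over. Pictures are saved under pics/ and viewed, at most 10 in all, crops included, and the job is handed in when it is done.

Besides the shell and the picture viewer there is one more tool, called after ">>>" as a command line: name --pt "numbers of a row" for each row, then --argument value for the rest. step_arm: Moves the arm, as the interface text tells. Its arguments: {"type":"object","properties":{"plan":{"type":"array","items":{"type":"array","items":{"type":"number"}}},"grip_force":{"type":"number"}},"required":["plan"]}

```bash
mkdir -p pics; ls
cat > h.py <<'E'
from cell import *
import numpy as np, cv2
def save(n,img): cv2.imwrite('pics/'+n,cv2.cvtColor(np.ascontiguousarray(img),cv2.COLOR_RGB2BGR))
def cloud(c,RT=None):
    z=c['range_z'].astype(float); v,u=np.mgrid[:z.shape[0],:z.shape[1]]
    P=np.stack([(u-c['cx'])/c['fx']*z,(v-c['cy'])/c['fy']*z,z],-1)
    if RT is None: W=(P-np.array(c['t']))@np.array(c['R'])
    else: W=P@RT[:3,:3].T+RT[:3,3]
    W[z==0]=np.nan
    return W
E
python3 - <<'E'
from h import *
for n in ('top','scene'):
    c=read_camera(n); save(n+'0.png',c['img']); np.savez(n+'0.npz',**c)
    print(n,c['fx'],c['cx'],c['cy'],np.round(c['R'],3).tolist(),np.round(c['t'],3))
o=observe();print(o)
E
```

```text
pics
top 438.57267870159376 277.5099480634962 201.93766240344775 [[-0.029, -1.0, -0.003], [-0.998, 0.029, -0.054], [0.054, 0.002, -0.999]] [0.103 0.498 1.389]
scene 546.5990323018766 280.96098549621456 205.81562137769305 [[-0.766, 0.642, -0.015], [0.569, 0.668, -0.48], [-0.299, -0.376, -0.877]] [ 0.344 -0.347  1.535]
{'time': 0.1, 'qpos': array([-1.33297614e+00,  3.42658596e-01,  1.52488690e+00, -5.54892217e-05,
        1.27538090e+00, -1.46046830e-01]), 'qvel': array([-0.00183259, -0.00368176, -0.00337839, -0.00038551, -0.00267213,
       -0.00086094]), 'joint_efforts': array([ 1.38648771e-03, -4.32004917e+01, -2.44695103e+01,  7.18436181e-02,
        5.25247701e-02, -7.28361670e-05]), 'tool_pos': array([ 0.19651733, -0.48646193,  0.22612364]), 'tool_rot': array([-3.14026539e+00, -1.41597499e-04,  3.83883114e-01]), 'contact_force': array([-0.74107472,  0.30232501,  0.35476416]), 'torque': array([-0.02634245,  0.01945516,  0.0416524 ]), 'grip_force': 0.0, 'opening': 0.09158417338511726}
```

View pics/top0.png

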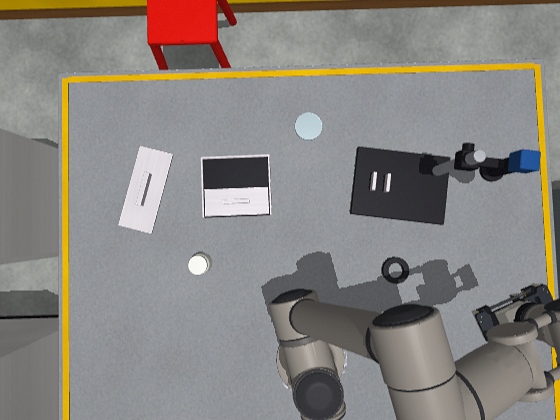

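View pics/scene0.png

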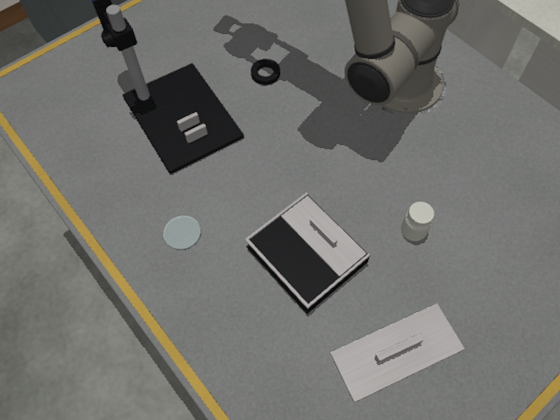

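The top view shows the case at about (236,186), with the smaller cover on its near half at about (236,202) and its rib at (236,201). A larger look-alike plate lies on the bench at about (146,190). The microscope base is at (400,186), with fences at (374,181) and (388,182). The jar is at (199,264), the disc at (308,126) and the ring light at (395,270).

```bash
cat >> h.py <<'E'
def ray(c,uv,z,RT=None):
    uv=np.atleast_2d(np.asarray(uv,float))
    d=np.c_[(uv[:,0]-c['cx'])/c['fx'],(uv[:,1]-c['cy'])/c['fy'],np.ones(len(uv))]
    if RT is None: R=np.array(c['R']);o=-R.T@np.array(c['t']);D=d@R
    else: o=RT[:3,3];D=d@RT[:3,:3].T
    return o+D*((z-o[2])/D[:,2])[:,None]
def rect(c,mask,z,RT=None):
    "largest contour -> min-area rectangle on plane z: centre, sizes, angle of the long side"
    k,_=cv2.findContours(mask.astype(np.uint8),cv2.RETR_EXTERNAL,cv2.CHAIN_APPROX_NONE)
    k=max(k,key=cv2.contourArea)[:,0,:]
    W=ray(c,k,z,RT)[:,:2]
    b=cv2.boxPoints(cv2.minAreaRect((W*1000).astype(np.float32)))
    e=[b[1]-b[0],b[2]-b[1]]; L=max(e,key=np.linalg.norm); S=min(e,key=np.linalg.norm)
    return b.mean(0),np.linalg.norm(L),np.linalg.norm(S),np.arctan2(L[1],L[0])
def win(m,u0,u1,v0,v1):
    o=np.zeros_like(m);o[v0:v1,u0:u1]=m[v0:v1,u0:u1];return o
def toolT():
    from scipy.spatial.transform import Rotation as R
    o=observe();T=np.eye(4);T[:3,:3]=R.from_euler('xyz',o['tool_rot']).as_matrix();T[:3,3]=o['tool_pos'];return T,o
E
python3 - <<'E'
from h import *
c=dict(np.load('top0.npz')); g=cv2.cvtColor(c['img'],cv2.COLOR_RGB2GRAY); W=cloud(c)
def p(n,r): print(n,np.round(r[0],1),np.round(r[1:3],1),round(np.degrees(r[3]),2))
p('deck dark',rect(c,win(g<70,200,272,152,192),.040))
p('cover+lips',rect(c,win(g>150,195,280,148,222),.046))
p('plate large',rect(c,win(g>150,110,180,140,240),.006))
p('fenceL',rect(c,win(g>130,366,380,165,196),.050))
p('fenceR',rect(c,win(g>130,382,394,165,196),.050))
p('base',rect(c,win(g<60,345,440,140,230),.016))
p('jar',rect(c,win(g>150,185,215,250,280),.09))
p('ring',rect(c,win(g<50,378,412,255,285),.018))
for n,(u,v) in dict(cover=(220,208),rib=(236,201),deck=(236,172),fence=(374,181),base=(400,200),plate=(140,170)).items(): print(n,np.round(W[v,u],3))
E
```

```text
deck dark [590.9 218.1] [204.6 107.7] 88.87
cover+lips [505.9 217.4] [198.9  85.4] -89.46
plate large [568.4 489.1] [310.5 187. ] -8.82
fenceL [ 557.5 -214.9] [54.5 10.3] -8.62
fenceR [ 551.5 -258.5] [57.6 10.3] -8.72
base [ 545.2 -297. ] [286.1 217.5] 81.68
jar [310.  327.8] [87.5 74.6] 88.37
ring [ 275.8 -275.7] [81.8 80.8] 42.84
cover [0.486 0.269 0.04 ]
rib [0.505 0.215 0.074]
deck [0.598 0.216 0.038]
fence [ 0.556 -0.214  0.052]
base [ 0.496 -0.304  0.012]
plate [0.618 0.53  0.004]
```

```bash
cat >> h.py <<'E'
def go(x,y,z,yaw):
    "shift along tool axes (m) and twist for step_arm to reach TCP x,y,z (m), yaw (deg)"
    T,o=toolT(); s=T[:3,:3].T@(np.array([x,y,z])-T[:3,3])
    tw=(o['tool_rot'][2]-np.radians(yaw)+np.pi)%(2*np.pi)-np.pi
    print('shift',np.round(s,4),'twist',round(tw,4),'n>=',int(max(np.linalg.norm(s)/.0625,abs(tw)/.187))+1)
E
python3 - <<'E'
from h import *
print(grasp_offset)
c=read_camera('wrist');print(np.round(c['T_tool_cam'],3),c['fx'],c['cx'],c['cy'])
go(.48,.217,.30,90)
E
```

```text
0.0188
[[-0.    -0.951 -0.308  0.085]
 [ 1.    -0.001  0.001  0.   ]
 [-0.001 -0.308  0.951 -0.157]
 [ 0.     0.     0.     1.   ]] 343.6778928398461 277.58531796623816 205.77993850390595
shift [ 0.5263 -0.5463 -0.0731] twist -1.187 n>= 13
```

>>> step_arm --pt "-1 0.526 -0.546 -0.073 -1.187" --pt "-1 0.526 -0.546 -0.073 -1.187" --pt "-1 0.526 -0.546 -0.073 -1.187" --pt "-1 0.526 -0.546 -0.073 -1.187" --pt "-1 0.526 -0.546 -0.073 -1.187" --pt "-1 0.526 -0.546 -0.073 -1.187" --pt "-1 0.526 -0.546 -0.073 -1.187" --pt "-1 0.526 -0.546 -0.073 -1.187" --pt "-1 0.526 -0.546 -0.073 -1.187" --pt "-1 0.526 -0.546 -0.073 -1.187" --pt "-1 0.526 -0.546 -0.073 -1.187" --pt "-1 0.526 -0.546 -0.073 -1.187" --pt "-1 0.526 -0.546 -0.073 -1.187" --pt "-1 0.526 -0.546 -0.073 -1.187" --pt "-1 0.526 -0.546 -0.073 -1.187"

```text
time: 2.02
tool_pos: [0.4795, 0.2151, 0.2996]
tool_rot: [-3.141, 0.001, 1.57]
contact_force: [0.6, -0.1, -0.4]
opening: 0.0922
grip_force: 0.0
```

Run:
```python
from h import *
T,o=toolT(); c=read_camera('wrist'); save('w1.png',c['img']); np.savez('w1.npz',TT=T,**c)
print(o['time'],np.round(o['tool_pos'],4),np.round(o['tool_rot'],4))
```

```text
2.025 [0.4795 0.2151 0.2996] [-3.1410e+00  7.0000e-04  1.5695e+00]
```

View pics/w1.png

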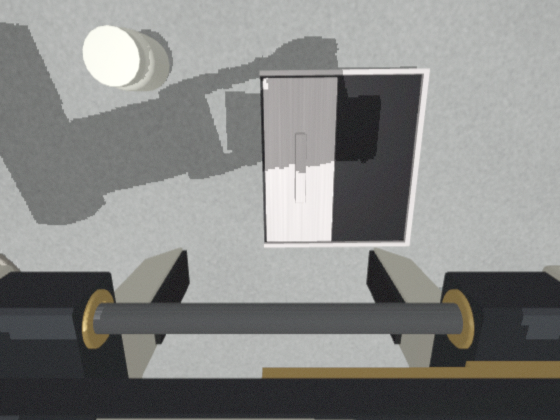

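The wrist view shows the case's lips from (262,68) to (428,248). The cover occupies the left part and its rib is near (300,167).

Run:
```python
from h import *
c=dict(np.load('w1.npz')); RT=c['TT']@c['T_tool_cam']; W=cloud(c,RT); g=cv2.cvtColor(c['img'],cv2.COLOR_RGB2GRAY)
def p(n,r): print(n,np.round(r[0],1),np.round(r[1:3],1),round(np.degrees(r[3]),2))
for u,v in [(300,150),(300,185),(285,150),(380,200),(240,120),(345,71),(425,160)]: print(u,v,np.round(W[v,u],4),g[v,u])
Z=W[...,2]
p('rib',rect(c,win(Z>.058,262,340,90,240),.070,RT))
p('case',rect(c,win(Z>.030,225,440,50,252),.046,RT))
p('deck dark',rect(c,win((g<75),325,430,60,250),.040,RT))
p('cover bright',rect(c,win((g>120),268,336,80,240),.046,RT))
go(.505,.217,.15,90)
```

```text
300 150 [0.5061 0.2392 0.069 ] 166
300 185 [0.5069 0.1983 0.0679] 240
285 150 [0.4897 0.2354 0.0445] 168
380 200 [0.6105 0.1713 0.0403] 62
240 120 [ 0.4322  0.2672 -0.0012] 120
345 71 [0.5565 0.3235 0.0436] 234
425 160 [ 0.6792  0.2144 -0.0023] 187
rib [506.6 218.1] [80.2 11.8] -89.19
case [556.1 217.9] [215.4 189.5] -89.41
deck dark [590.3 218. ] [204.  108.9] -89.4
cover bright [509.3 217.2] [193.8  81.8] 89.9
shift [0.0021 0.0255 0.1498] twist -0.0016 n>= 3
```

>>> step_arm --pt "0.1 0.003 0.027 0.05 -0.011" --pt "0.1 0.003 0.027 0.11 -0.011" --pt "0.1 0.003 0.027 0.17 -0.011" --pt "0.1 0.003 0.027 0.21 -0.011" --pt "0.1 0.003 0.027 0.235 -0.011" --pt "0.1 0.003 0.027 0.249 -0.011" --pt "0.1 0.003 0.027 0.249 -0.011" --pt "1 0.003 0.027 0.249 -0.011" --pt "1 0.003 0.027 0.249 -0.011" --pt "1 0.003 0.027 0.249 -0.011" --pt "1 0.003 0.027 0.249 -0.011" --grip_force 15

```text
time: 3.45
tool_pos: [0.5066, 0.2195, 0.0512]
tool_rot: [-3.141, 0.0, 1.582]
contact_force: [-2.6, -0.9, 4.7]
opening: 0.0118
grip_force: 15.0
```

>>> step_arm --pt "1 0 0.01 0 0" --pt "1 0 0.025 0 0" --pt "1 0 0.04 0 0" --pt "1 0 0.055 0 0" --pt "1 0 0.07 0 0" --pt "1 0 0.083 0 0" --pt "1 0 0.092 0 0" --pt "1 0 0.093 0 0" --pt "1 0 0.093 0 0"

```text
time: 4.58
tool_pos: [0.5995, 0.2205, 0.0511]
tool_rot: [-3.141, 0.0, 1.582]
contact_force: [-3.2, -0.8, 4.9]
opening: 0.0117
grip_force: 15.0
```

>>> step_arm --pt "0.1 0 0 0 0" --pt "0.1 0 0 0 0" --pt "0.1 0 0 -0.03 0" --pt "0.1 0 0 -0.09 0" --pt "0.1 0 -0.04 -0.23 -1.571" --pt "0.1 0 -0.04 -0.23 -1.571" --pt "0.1 0 -0.04 -0.23 -1.571" --pt "0.1 0 -0.04 -0.23 -1.571" --pt "0.1 0 -0.04 -0.23 -1.571" --pt "0.1 0 -0.04 -0.23 -1.571" --pt "0.1 0 -0.04 -0.23 -1.571" --pt "0.1 0 -0.04 -0.23 -1.571" --pt "0.1 0 -0.04 -0.23 -1.571" --pt "0.1 0 -0.04 -0.23 -1.571"

```text
time: 6.32
tool_pos: [0.5599, 0.22, 0.2805]
tool_rot: [-3.141, -0.0, -3.131]
contact_force: [-0.6, 0.6, -0.2]
opening: 0.0413
grip_force: 0.0
```

Run:
```python
from h import *
T,o=toolT(); c=read_camera('wrist'); save('w2.png',c['img']); np.savez('w2.npz',TT=T,**c)
print(o['time'],np.round(o['tool_pos'],4),np.round(o['tool_rot'],4))
```

```text
6.325 [0.5599 0.22   0.2805] [-3.1414e+00 -1.0000e-04 -3.1312e+00]
```

View pics/w2.png

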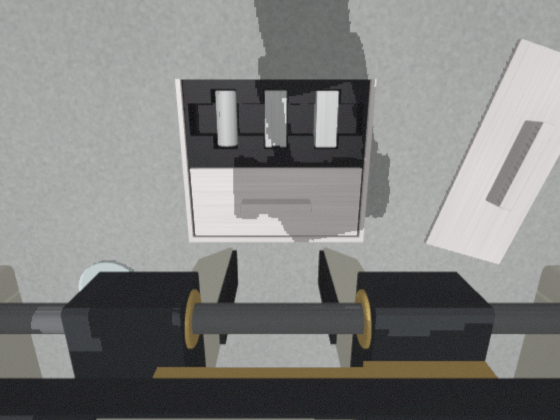

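All three pockets are open and the cover is parked on the deck. The candidates are at (227,118), (276,118, in shadow) and (326,118). I'll check an enlarged crop and the depth profile across each one.

Run:
```python
from h import *
c=dict(np.load('w2.npz')); RT=c['TT']@c['T_tool_cam']; W=cloud(c,RT); 
cr=c['img'][75:165,175:380].astype(float); cr=255*(cr/255)**.6
save('crop2.png',cv2.resize(cr.astype(np.uint8),None,fx=3.8,fy=3.8,interpolation=cv2.INTER_CUBIC))
for u in (227,276,326):
    print(u,np.round(W[100,u-14:u+15:2,2]*1000).astype(int),np.round(W[118,u],3))
g=cv2.cvtColor(c['img'],cv2.COLOR_RGB2GRAY);Z=W[...,2]
def p(n,r): print(n,np.round(r[0],1),np.round(r[1:3],1),round(np.degrees(r[3]),2))
for u in (227,276,326): p(u,rect(c,win(g>75,u-17,u+17,84,155),.036 if u>230 else .020,RT))
p('rib',rect(c,win(Z>.056,200,350,170,225),.070,RT)); p('case',rect(c,win(Z>.030,165,385,60,248),.046,RT))
```

```text
227 [22 11 27 30 30 30 30 30 28 27 26 21 38 39 38] [0.504 0.161 0.031]
276 [40  7 35 34 34 22 24 22 22 35 35 35  7 40 39] [0.504 0.217 0.022]
326 [39 40 30 35 34 36 35 36 35 35 37 35 34 23 39] [0.502 0.274 0.036]
227 [505.4 158.5] [64.2 25.7] 0.8
276 [504.3 216.2] [62.9 25.4] 0.58
326 [503.7 273.5] [62.8 28. ] 0.58
rib [598.  217.8] [78.1 14.2] -89.4
case [556.1 217.2] [215.3 188.5] -89.42
```

View pics/crop2.png

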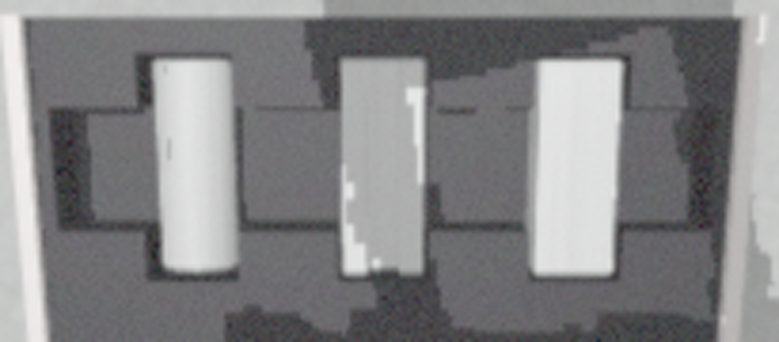

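The middle part at (276,118) is the slotted block. Its depth profile reads 35/22/35 mm, which matches a 12 mm slot between two walls. The part at (227,118) is the roller (rounded, top about 31 mm), and the one at (326,118) is the plain block (flat at 36 mm). I'll take the middle one.

>>> step_arm --pt "0.26 0.056 -0.002 0.03 0" --pt "0.26 0.056 -0.002 0.09 0" --pt "0.26 0.056 -0.002 0.15 0" --pt "0.26 0.056 -0.002 0.2 0" --pt "0.26 0.056 -0.002 0.215 0" --pt "0.26 0.056 -0.002 0.23 0" --pt "0.26 0.056 -0.002 0.245 0" --pt "0.26 0.056 -0.002 0.26 0" --pt "0.26 0.056 -0.002 0.268 0" --pt "0.26 0.056 -0.002 0.268 0"

```text
time: 7.62
tool_pos: [0.5037, 0.2173, 0.0122]
tool_rot: [-3.141, -0.001, -3.13]
contact_force: [0.3, -0.2, -1.0]
opening: 0.034
grip_force: 0.0
```

>>> step_arm --pt "1 0 0 0 0" --pt "1 0 0 0 0" --pt "1 0 0 0 0" --pt "1 0 0 -0.008 0" --pt "1 0 0 -0.02 0" --pt "1 0 0 -0.04 0" --pt "1 0 0 -0.07 0" --pt "1 0 0 -0.1 0" --pt "1 0 0 -0.1 0" --grip_force 35

```text
time: 8.75
tool_pos: [0.5054, 0.2178, 0.1155]
tool_rot: [3.14, 0.006, -3.13]
contact_force: [0.1, -0.2, -3.0]
opening: 0.0236
grip_force: 35.0
```

>>> step_arm --pt "1 0.005 -0.04 0 0" --pt "1 0.013 -0.09 0 0" --pt "1 0.02 -0.14 0 0" --pt "1 0.026 -0.19 0 0" --pt "1 0.026 -0.217 0 0" --pt "1 0.026 -0.217 0.03 0" --pt "1 0.026 -0.217 0.06 0" --pt "1 0.026 -0.217 0.085 0" --pt "1 0.026 -0.217 0.1 0" --pt "1 0.026 -0.217 0.103 0" --pt "1 0.026 -0.217 0.103 0" --pt "1 0.026 -0.217 0.103 0"

```text
time: 10.25
tool_pos: [0.481, 0.0, 0.0105]
tool_rot: [-3.141, 0.002, -3.13]
contact_force: [0.4, -0.3, -1.5]
opening: 0.0237
grip_force: 35.0
```

>>> step_arm --pt "1 0 0 0.002 0" --pt "1 0 0 0.004 0" --pt "1 0 0 0.0055 0" --pt "1 0 0 0.0055 0"

```text
time: 10.75
tool_pos: [0.4804, 0.0001, 0.0051]
tool_rot: [-3.141, 0.001, -3.13]
contact_force: [-4.5, -0.3, 9.9]
opening: 0.0237
grip_force: 35.0
```

>>> step_arm --pt "0.2 0 0 0 0" --pt "0.2 0 0 0 0" --pt "0.2 0 0 -0.03 0" --pt "-1 0 0 -0.08 0" --pt "-1 0 -0.05 -0.18 1.571" --pt "-1 0 -0.05 -0.18 1.571" --pt "-1 0 -0.05 -0.18 1.571" --pt "-1 0 -0.05 -0.18 1.571" --pt "-1 0 -0.05 -0.18 1.571" --pt "-1 0 -0.05 -0.18 1.571" --pt "-1 0 -0.05 -0.18 1.571" --pt "-1 0 -0.05 -0.18 1.571" --pt "-1 0 -0.05 -0.18 1.571" --pt "-1 0 -0.05 -0.18 1.571"

```text
time: 12.5
tool_pos: [0.4808, -0.0499, 0.184]
tool_rot: [-3.141, -0.0, 1.583]
contact_force: [-0.3, 0.0, 0.4]
opening: 0.0918
grip_force: 0.0
```

Run:
```python
from h import *
T,o=toolT(); c=read_camera('wrist'); save('w3.png',c['img']); np.savez('w3.npz',TT=T,**c)
print(o['time'],np.round(o['tool_pos'],4),np.round(o['tool_rot'],4))
RT=T@c['T_tool_cam']; W=cloud(c,RT);Z=W[...,2]; m=win((Z>.010)&(Z<.04),100,460,0,250)
m[(abs(W[...,0]-.48)>.06)|(abs(W[...,1])>.04)]=0
r=rect(c,m,.028,RT);print(np.round(r[0],1),np.round(r[1:3],1),np.degrees(r[3]),np.nanpercentile(Z[m>0],[5,50,95]))
```

```text
12.5 [ 0.4808 -0.0499  0.184 ] [-3.1413 -0.      1.5825]
[480.1   1. ] [61.6 24.7] 0.6538305 [0.01360195 0.02590696 0.02783065]
```

View pics/w3.png

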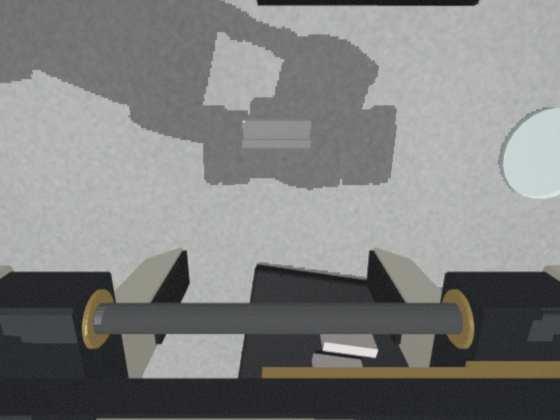

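The block sits upright on the bench at pixel (277,134), slot up and 61.6 x 24.7 mm. Next I'll grip it by its ends.

>>> step_arm --pt "-1 0.0505 0 0.03 0" --pt "-1 0.0505 0 0.08 0" --pt "-1 0.0505 0 0.12 0" --pt "-1 0.0505 0 0.15 0" --pt "-1 0.0505 0 0.168 0" --pt "-1 0.0505 0 0.177 0" --pt "-1 0.0505 0 0.178 0" --pt "-1 0.0505 0 0.178 0" --pt "1 0.0505 0 0.178 0" --pt "1 0.0505 0 0.178 0" --pt "1 0.0505 0 0.178 0" --pt "1 0.0505 0 0.178 0" --grip_force 35

```text
time: 14.05
tool_pos: [0.4802, 0.0006, 0.0063]
tool_rot: [-3.141, 0.0, 1.582]
contact_force: [-0.5, -0.5, 2.4]
opening: 0.0616
grip_force: 35.0
```

>>> step_arm --pt "1 0 0 -0.01 0" --pt "1 0 0 -0.04 0" --pt "1 0 0 -0.09 0" --pt "1 -0.04 0.01 -0.14 0.03" --pt "1 -0.09 0.021 -0.18 0.06" --pt "1 -0.14 0.033 -0.18 0.09" --pt "1 -0.19 0.045 -0.18 0.12" --pt "1 -0.24 0.057 -0.18 0.15" --pt "1 -0.281 0.067 -0.18 0.1635" --pt "1 -0.281 0.067 -0.18 0.1635" --pt "1 -0.281 0.067 -0.18 0.1635" --pt "1 -0.281 0.067 -0.18 0.1635"

```text
time: 15.55
tool_pos: [0.5503, -0.2784, 0.1865]
tool_rot: [-3.141, -0.0, 1.42]
contact_force: [-0.5, 0.3, -2.4]
opening: 0.0616
grip_force: 35.0
```

Run:
```python
from h import *
T,o=toolT(); c=read_camera('wrist'); save('w4.png',c['img']); np.savez('w4.npz',TT=T,**c)
print(o['time'],np.round(o['tool_pos'],4),np.round(o['tool_rot'],4))
RT=T@c['T_tool_cam']; W=cloud(c,RT);Z=W[...,2]
def p(n,r): print(n,np.round(r[0],1),np.round(r[1:3],1),round(np.degrees(r[3]),2))
m=((Z>.036)&(Z<.06)).astype(np.uint8)
n,l,s,cc=cv2.connectedComponentsWithStats(m)
for i in range(1,n):
    if s[i,4]>150: print(s[i]); p(i,rect(c,l==i,.050,RT)); print(np.nanmedian(Z[l==i]))
```

```text
15.55 [ 0.5503 -0.2784  0.1865] [-3.1414e+00 -3.0000e-04  1.4195e+00]
[241 114  68  13 867]
1 [ 558.9 -215. ] [55.6  9.7] -8.68
0.048662614173306085
[243 164  65  15 912]
2 [ 552.6 -257.7] [55.8 12.4] -8.69
0.04860792484358564
```

View pics/w4.png

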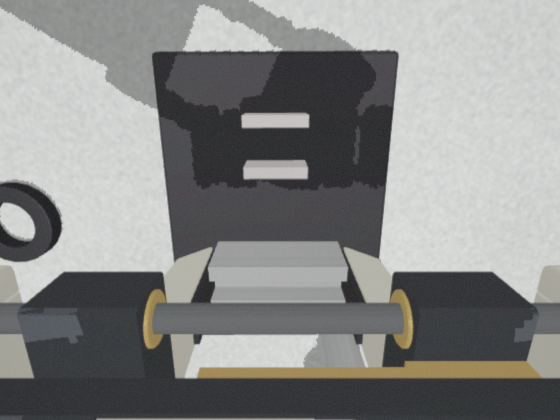

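Both fences show their tops at about 49 mm: (275,121) and (276,170). They are parallel, and the gap centre works out to (0.5555, -0.2368). The block hangs level below, slot up, at about (279,265).

>>> step_arm --pt "1 0.021 0 0 0" --pt "1 0.042 -0.001 0 0" --pt "1 0.042 -0.001 0.02 0" --pt "1 0.042 -0.001 0.06 0" --pt "1 0.042 -0.001 0.09 0" --pt "1 0.042 -0.001 0.105 0" --pt "1 0.042 -0.001 0.105 0" --pt "1 0.042 -0.001 0.105 0"

```text
time: 16.6
tool_pos: [0.5567, -0.2381, 0.0826]
tool_rot: [3.139, 0.001, 1.419]
contact_force: [-0.3, -1.0, -2.6]
opening: 0.0617
grip_force: 35.0
```

>>> step_arm --pt "1 0.001 -0.001 0.01 0" --pt "1 0.001 -0.001 0.025 0" --pt "1 0.001 -0.001 0.04 0" --pt "1 0.001 -0.001 0.05 0" --pt "1 0.001 -0.001 0.05 0" --pt "1 0.001 -0.001 0.05 0"

```text
time: 17.35
tool_pos: [0.5553, -0.237, 0.0315]
tool_rot: [3.141, 0.0, 1.418]
contact_force: [-0.3, 0.3, -1.3]
opening: 0.0617
grip_force: 35.0
```

Position is good. I'll lower it the last 9 mm.

>>> step_arm --pt "1 0 0 0.003 0" --pt "1 0 0 0.006 0" --pt "1 0 0 0.008 0" --pt "1 0 0 0.009 0" --pt "1 0 0 0.009 0"

```text
time: 17.98
tool_pos: [0.555, -0.2369, 0.0224]
tool_rot: [-3.142, 0.0, 1.418]
contact_force: [-0.5, 0.2, 0.8]
opening: 0.0616
grip_force: 35.0
```

>>> step_arm --pt "1 0 0 0.0005 0" --pt "1 0 0 0.0005 0" --pt "-1 0 0 0.0005 0" --pt "-1 0 0 0.0005 0" --pt "-1 0 0 0.0005 0" --pt "-1 0 0 -0.02 0" --pt "-1 0 0 -0.06 0" --pt "-1 0 0 -0.11 0" --pt "-1 -0.045 0 -0.165 0" --pt "-1 -0.045 0 -0.165 0" --pt "-1 -0.045 0 -0.165 0"

```text
time: 19.35
tool_pos: [0.5479, -0.2815, 0.1869]
tool_rot: [-3.142, -0.0, 1.417]
contact_force: [-0.4, 0.3, -0.8]
opening: 0.0926
grip_force: 0.0
```

Run:
```python
from h import *
T,o=toolT(); c=read_camera('wrist')
print(o['time'],np.round(o['tool_pos'],4),np.round(o['contact_force'],1))
RT=T@c['T_tool_cam']; W=cloud(c,RT);Z=W[...,2]
n=np.array([.5555,-.2368]); a=np.radians(-8.69); d=W[...,:2]-n
X=d@[np.cos(a),np.sin(a)];Y=d@[-np.sin(a),np.cos(a)]
def p(n,r): print(n,np.round(r[0],1),np.round(r[1:3],1),round(np.degrees(r[3]),2))
p('block',rect(c,(abs(Y)<.0155)&(abs(X)<.05)&(Z>.036)&(Z<.048),.044,RT))
for s in (1,-1): p('fence',rect(c,(abs(Y-s*.022)<.0065)&(abs(X)<.05)&(Z>.0455),.050,RT))
for x in (-.02,0,.02):
    print(x,[ (y,int(np.nanmedian(Z[(abs(X-x)<.004)&(abs(Y-y/1000)<.0015)])*1000)) for y in (-22,-14,-9,-7,0,7,9,14,22)])
save('w5.png',cv2.resize(c['img'][60:260,180:380],None,fx=3,fy=3,interpolation=cv2.INTER_CUBIC))
c=read_camera('top'); save('top5.png',c['img'])
```

```text
19.35 [ 0.5479 -0.2815  0.1869] [-0.4  0.3 -0.8]
block [ 555.2 -244.9] [61.2  7. ] -8.82
fence [ 559.  -215.2] [55.   9.6] -8.81
fence [ 518.2 -472.8] [587.6 139.6] -8.89
-0.02 [(-22, 291), (-14, 266), (-9, 43), (-7, 42), (0, 30), (7, 42), (9, 42), (14, 14), (22, 48)]
0 [(-22, 279), (-14, 266), (-9, 42), (-7, 42), (0, 30), (7, 43), (9, 42), (14, 14), (22, 48)]
0.02 [(-22, 279), (-14, 266), (-9, 42), (-7, 42), (0, 30), (7, 43), (9, 42), (14, 14), (22, 48)]
```

View pics/w5.png

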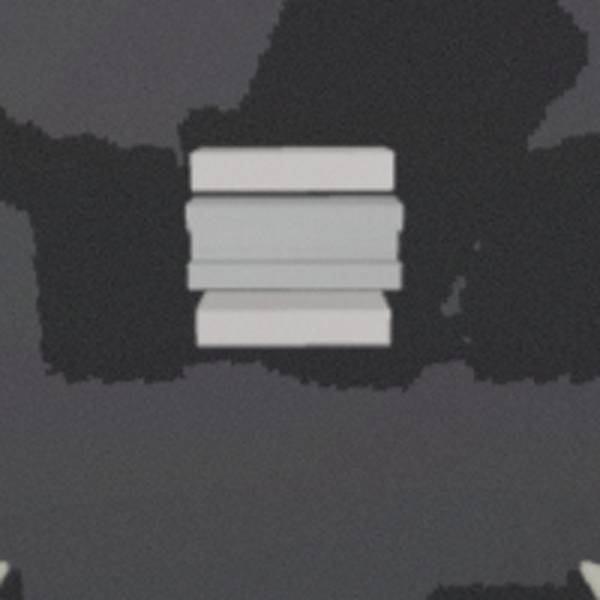

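View pics/top5.png

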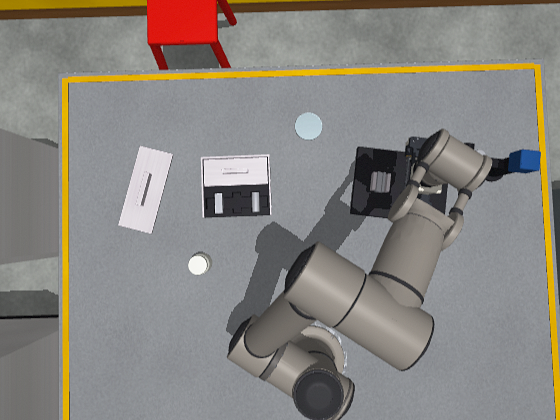

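The block is seated slot up between the fences: its walls read 42–43 mm, the slot 30 mm, and it is about 0.7 mm off centre along them. The top view shows the cover parked at (236,171), the roller and plain block still in their pockets, and the bystanders where they were.

```bash
python3 -c "
from cell import *
print(hand_in())"
```

```text
the job is handed in; nothing more can be done
None
```

I handed the job in at about 19.4 s: the cover is parked on the deck about 5 mm short of the stop, and the slotted block sits slot up between the fences, within 1 mm of centre; the roller, plain block and bystanders look undisturbed in the final top view.

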